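# Stack the blood-sample trays for the two lab runs

### The arm

A 6-joint arm with a two-finger parallel gripper is mounted at the origin on the work surface. World frame = base frame: x ahead of the robot, y to its left, z up, the work surface at z = 0. Lengths are in m, angles in rad, forces in N, time in s.
With the tool pointing down it reaches from about 0.275 to 0.725 m from the base axis. Payload 15.9 kg.
Tool frame: the origin (TCP) lies between the finger pads; the fingertips stand 14 mm ahead of it and the grasp point (between the pads) lies 5 mm behind it (env.finger_overhang is the distance from the TCP to the fingertips, in m); z points along the fingers, y is the line along which they close (so a half turn about z gives the same grasp; the last joint's range is limited). The gripper opens to 85 mm and grips with 20 to 120 N. Pads are 22 mm wide; open, the fingers measure 114 mm over their backs; the gripper's body (76 mm by 85 mm) begins 54 mm behind the grasp point. The pads swing forward as they close: fully open they stand 13 mm farther back than shut.
Start: joints at [1.18, 0.213, -0.034, 1.323, 0, 1.571], TCP at [0.19, 0.462, 0.224] pointing down, gripper open.
Joint ranges: [-2.98, 2.98], [-0.74, 1.72], [-1.14, 1.35], [-2.1, 2.04], [-1.57, 1.44], [-3.14, 3.14]. Speed limits (rad/s): [1.89, 1.89, 2.39, 2.57, 3.14, 3.14].

### API

Orientations are given as a 3x3 rotation matrix whose columns are the frame's x, y, z axes.
In Python, from workcell import env gives the robot as it stands. Calls block until the motion is done:
- env.move_pose(position, orientation): joint-space move of the TCP to a pose.
- env.servo_line(position, rot=None, rate=0.15, guard=None): straight line of the TCP; rot=None keeps the orientation; rate is the mean speed in m/s. With guard (N) it stops when the force on the tool has changed by that much, and returns True; else False.
- env.set_joints(angles): joint-space move.
- env.set_gripper(opening, strength=None): opening from 0.0 (shut) to 1.0 (fully open); strength is the grip in N (None keeps the last); returns when the fingers have stopped.
- env.pause(seconds).
- env.solve_ik(position, orientation): joint angles nearest the present ones, or None.
- env.camera(name): name is "side" or "top"; returns the picture (480x640x3 uint8, blue, green, red); there is no depth.
- env.camera_model(name): a dict with "fx", "fy", "cx", "cy" (pixels), "xyz" and "rotation" of the camera in the world. Camera axes: x right, y down, z forward; pixel columns grow to the right and rows downward; lengths in m; the calibration is good to about 2 mm. A picture is of the moment at which its call begins. camera_model takes no time and is no camera call.
A pose or a line that the arm cannot do raises env.Unreachable and nothing moves.
- env.finish_job(): hands the job in; it is judged then, once.
Trained networks look in the newest picture that a camera, given by its name, has taken for a name from the list of things; names that differ only in an ending like _2 or _b are one class to them, and where a whole thing is asked for, a point or a joint stands for the part that bears it (a point fixed in the world has none). Each returns a list of dicts, best first, with "conf" (0 to 1); they miss things now and then, are a little off and sometimes report something else, mostly with a low value. They report only what shows in the picture. A call takes as long as a camera call. They do not tell look-alikes from the thing itself.
- env.masks_of(camera, label): "mask" (480x640 bool, what is visible of it).
- env.mark_of(camera, label): "point" ([x, y, z] in m, in the coordinates of the camera as it stood for that picture, good to about 4 mm: a listed point, or the origin of a listed thing).
Readings, each from a call of its own:
- env.current_t(): time.
- env.current_joint_positions(): joint angles.
- env.current_dq(): joint speeds.
- env.current_joint_efforts(): joint torques, N m.
- env.current_eef_pos(): TCP position.
- env.current_ee_rot(): TCP orientation.
- env.current_wrist_force(): force on the tool from outside, world axes, zero at the start.
- env.current_torque(): the same for the moment, N m.
- env.current_grip_width(): opening from 0.0 (shut) to 1.0 (fully open).
- env.current_grasp_force(): force on a finger pad.
Only numpy, scipy, OpenCV 4.12 (cv2) and the standard library are available. Lean on these libraries where they do the work, as an engineer would, in place of code of your own. Each camera call takes 0.05 s, during which the arm holds its last target. There are 200 camera calls.

### The job

Stack the sample trays for collection: in the blue base put the green-capped tray at the bottom with the purple-capped tray on top of it, and in the dark grey base put the red-capped tray at the bottom with the yellow-capped tray on top of it. Each lower tray must lie flat inside its base's lip and each upper tray squarely on the rim of the one below. Keep the trays level, set them down gently without dropping them, let go of them all, and leave the tube rack, the marker and the sanitizer bottle where they are.

Things in the scene. Friction and masses are not known exactly. Their poses are not given: they have to be found in the camera images.
- tray_purple: Loose open white tray, 104 (x) x 64 (y) x 34 mm high, 0.1 to 0.2 kg, walls 5 mm, flat rim and underside. Three tubes with purple caps lie fixed in it along x, below the rim (caps at +x); purple label on both short ends. Origin: centre of underside, z up; grip across y. Starts flat on the table. Either way round is fine. A tray stands loose on another's rim, 34 mm higher.
- tray_red: Loose open white tray, 104 (x) x 64 (y) x 34 mm high, 0.1 to 0.2 kg, walls 5 mm, flat rim and underside. Three tubes with red caps lie fixed in it along x, below the rim (caps at +x); red label on both short ends. Origin: centre of underside, z up; grip across y. Starts flat on the table. Either way round is fine. A tray stands loose on another's rim, 34 mm higher.
- tray_yellow: Loose open white tray, 104 (x) x 64 (y) x 34 mm high, 0.1 to 0.2 kg, walls 5 mm, flat rim and underside. Three tubes with yellow caps lie fixed in it along x, below the rim (caps at +x); yellow label on both short ends. Origin: centre of underside, z up; grip across y. Starts flat on the table. Either way round is fine. A tray stands loose on another's rim, 34 mm higher.
- tray_green: Loose open white tray, 104 (x) x 64 (y) x 34 mm high, 0.1 to 0.2 kg, walls 5 mm, flat rim and underside. Three tubes with green caps lie fixed in it along x, below the rim (caps at +x); green label on both short ends. Origin: centre of underside, z up; grip across y. Starts flat on the table. Either way round is fine. A tray stands loose on another's rim, 34 mm higher.
- base_blue: Blue plastic stacking base, fixed to the table, 136 (x) x 96 (y) mm. Its floor, 6 mm above the table, holds the lowest tray; a lip 6 mm wide, top 10 mm above the table, surrounds a recess 124 x 84 mm (10 mm play round a tray lying parallel). Origin: centre of underside, on the table; x along the length, z up.
- base_grey: Dark grey plastic stacking base, fixed to the table, 136 (x) x 96 (y) mm. Its floor, 6 mm above the table, holds the lowest tray; a lip 6 mm wide, top 10 mm above the table, surrounds a recess 124 x 84 mm (10 mm play round a tray lying parallel). Origin: centre of underside, on the table; x along the length, z up.
- tube_rack: Bystander: loose small white foam rack 90 (x) x 60 (y) x 25 mm with six upright purple-capped tubes (2 by 3) reaching 95 mm above the table. Origin: centre of its underside, z up.
- marker: Bystander: loose white marker pen with a black cap, lying flat, 138 mm long in x, 14 mm wide, 13 mm high. Origin: on the table under the pen's middle, x towards the cap.
- sanitizer: Bystander: loose white pump bottle with a blue band, 60 mm diameter, 162 mm high, to the robot's left (y 0.45 to 0.50), away from the trays. Origin: centre of its underside, z up.
There are look-alikes about, which are no part of the job. Several things look just like the base_grey: the one meant starts farthest from the robot's base.

How it is judged:
By the outcome, as a careful person would: the job done as asked, in the order asked, and still so for the second after the job is handed in, with the robot touching nothing.
It also fails if it takes over 134 s, if anything falls off the work surface, if the arm or the gripper's body presses on something with over 40 N, if the wrist force passes 120 N, or if a joint passes its speed limit or range.

## Working session

There is one attempt and no reset: what is moved stays moved. The work goes in short steps, each a Python script; the robot and the scene stay as the last script left them, time stands still between calls to the robot, and variables do not carry over. Pictures are saved under pics/ and viewed, at most 14 in all, crops included, and the job is handed in when it is done.

```bash
mkdir -p pics; ls; python3 - <<'E'
from workcell import env
import cv2,numpy as np
for c in("top","side"):
    cv2.imwrite(f"pics/{c}0.png",env.camera(c)); m=env.camera_model(c)
    print(c,{k:np.round(v,4).tolist() for k,v in m.items()})
    R=np.array(m["rotation"]);p=np.array(m["xyz"])
    for l in["tray_purple","tray_red","tray_yellow","tray_green","base_blue","base_grey","tube_rack","marker","sanitizer"]:
        print(l,[(round(d["conf"],2),np.round(R@d["point"]+p,3).tolist()) for d in env.mark_of(c,l)])
print(env.current_t())
E
```

```text
pics
top {'fx': 449.7448, 'fy': 449.7448, 'cx': 317.7892, 'cy': 241.6318, 'xyz': [0.3487, 0.1201, 1.0286], 'rotation': [[0.0071, -0.9956, 0.0934], [-1.0, -0.0068, 0.0038], [-0.0032, -0.0935, -0.9956]]}
tray_purple [(0.82, [0.634, -0.266, -0.0])]
tray_red [(0.65, [0.617, 0.253, 0.005])]
tray_yellow [(0.8, [0.432, 0.092, -0.003])]
tray_green [(0.89, [0.621, 0.097, -0.003])]
base_blue [(0.86, [0.433, -0.078, 0.003])]
base_grey [(0.86, [0.452, 0.244, 0.001]), (0.77, [0.246, 0.282, 0.002])]
tube_rack [(0.79, [0.624, -0.095, 0.002])]
marker [(0.65, [0.437, -0.248, -0.0])]
sanitizer [(0.79, [0.52, 0.487, -0.001]), (0.53, [0.434, 0.09, -0.003]), (0.52, [0.435, -0.248, -0.002])]
side {'fx': 500.7925, 'fy': 500.7925, 'cx': 325.8173, 'cy': 231.5291, 'xyz': [0.2596, -0.7496, 0.5691], 'rotation': [[0.9766, -0.088, 0.196], [-0.2134, -0.5034, 0.8373], [0.025, -0.8596, -0.5104]]}
tray_purple [(0.85, [0.635, -0.262, 0.001])]
tray_red [(0.92, [0.62, 0.251, -0.003]), (0.71, [0.451, 0.244, -0.003])]
tray_yellow [(0.62, [0.437, 0.091, -0.003])]
tray_green [(0.73, [0.62, 0.092, 0.007])]
base_blue [(0.83, [0.437, -0.076, 0.004])]
base_grey [(0.93, [0.447, 0.244, -0.003])]
tube_rack [(0.65, [0.627, -0.093, -0.001])]
marker [(0.87, [0.438, -0.245, 0.001]), (0.65, [0.637, -0.265, 0.002])]
sanitizer [(0.62, [0.522, 0.489, -0.002])]
1.0
```

View pics/top0.png

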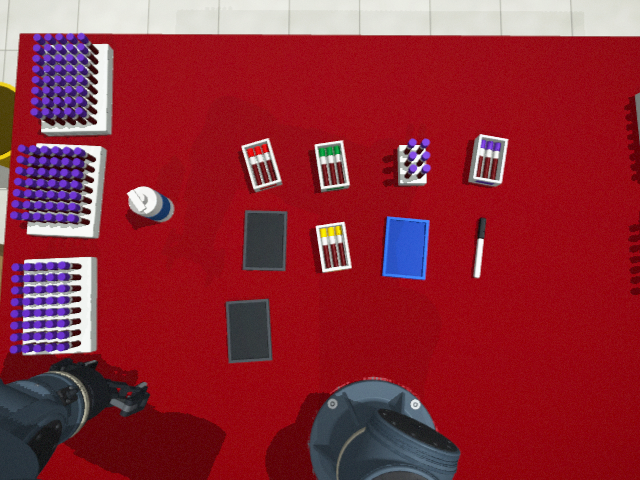

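View pics/side0.png

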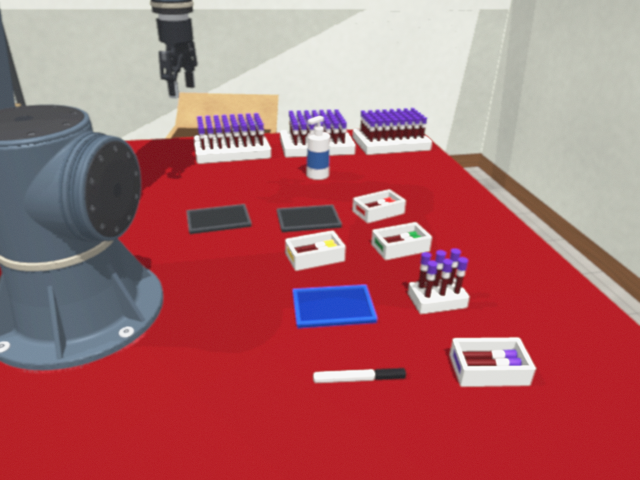

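The top view shows the trays at about red (262,165), green (332,165), yellow (333,247) and purple (488,160). The blue base is at (405,248) and the grey bases are at (265,240) and (249,330). The farther grey one, at world (0.45, 0.244), is the target. The side view agrees. Next I fit the yaws from the masks.

```bash
cat > h.py <<'E'
from workcell import env
import cv2,numpy as np
from scipy.optimize import minimize
def proj(m,P):
    q=(P-np.array(m["xyz"]))@np.array(m["rotation"])
    return np.c_[m["fx"]*q[:,0]/q[:,2]+m["cx"],m["fy"]*q[:,1]/q[:,2]+m["cy"]]
def sil(m,v,L,W,z0,H):
    c,s=np.cos(v[2]),np.sin(v[2])
    P=np.array([[v[0]+c*a-s*b,v[1]+s*a+c*b,z] for a in(-L/2,L/2) for b in(-W/2,W/2) for z in(z0,z0+H)])
    h=cv2.convexHull(proj(m,P).astype(np.float32))
    im=np.zeros((480,640),np.uint8)
    cv2.fillPoly(im,[np.round(h*16).astype(np.int32)],255,cv2.LINE_AA,4); return im/255.
def fit(label,near,L=.104,W=.064,z0=0,H=.034,cams=("top","side"),fresh=True):
    obs=[]
    for c in cams:
        if fresh: env.camera(c)
        m=env.camera_model(c); best=None
        for d in env.masks_of(c,label):
            k=np.asarray(d["mask"]).astype(np.uint8)
            if k.sum()<100: continue
            r=sil(m,[*near,0],L,W,z0,H); iou=np.minimum(r,k).sum()/np.maximum(r,k).sum()
            if best is None or iou>best[0]: best=(iou,k)
        if best and best[0]>.25:
            pts=cv2.convexHull(cv2.findNonZero(best[1])); k=np.zeros((480,640),np.uint8)
            cv2.fillPoly(k,[pts],1); obs.append((m,k,c))
    def cost(u,o=None):
        v=[u[0]/100,u[1]/100,u[2]/5]
        return sum(np.abs(sil(m,v,L,W,z0,H)-k).sum()/k.sum() for m,k,_ in (o or obs))
    def solve(o):
        rs=[minimize(cost,[near[0]*100,near[1]*100,y*5],args=(o,),method="Nelder-Mead",
          options=dict(initial_simplex=np.array([near[0]*100,near[1]*100,y*5])+np.array([[0,0,0],[1,0,0],[0,1,0],[0,0,.5]]),xatol=.005,fatol=1e-4)) for y in(-.3,0,.3)]
        r=min(rs,key=lambda r:r.fun); return np.array([r.x[0]/100,r.x[1]/100,r.x[2]/5]),r.fun/len(o)
    for o in obs: v,f=solve([o]); print("  ",label,o[2],np.round(v,4),round(f,3))
    v,f=solve(obs); print(label,np.round(v,4),round(f,3)); return v
def rot(yaw):
    c,s=np.cos(yaw),np.sin(yaw)
    return np.array([[c,s,0],[s,-c,0],[0,0,-1.]])
G=.022
E
python3 - <<'E'
from h import *
o={}
for n,p in dict(green=(.621,.095),purple=(.634,-.264),red=(.619,.252),yellow=(.434,.092)).items(): o[n]=fit("tray_"+n,p).tolist()
for n,p in dict(blue=(.435,-.077),grey=(.45,.244)).items(): o[n]=fit("base_"+n,p,.136,.096,0,.010).tolist()
import json;json.dump(o,open("o.json","w"))
for n,v in o.items():
  for y in(v[2],v[2]+np.pi,v[2]-np.pi):
    q=env.solve_ik([v[0],v[1],.022],rot(y)); q2=env.solve_ik([v[0],v[1],.17],rot(y)); print(n,None if q is None else np.round(q,2),q2 is not None)
print(env.current_t(),env.finger_overhang)
E
```

```text
tray_green top [0.6184 0.0948 0.1432] 0.042
   tray_green side [0.6193 0.0949 0.1492] 0.049
tray_green [0.6188 0.0948 0.1513] 0.047
   tray_purple top [ 0.6346 -0.2637 -0.1551] 0.047
   tray_purple side [ 0.6357 -0.2643 -0.1751] 0.021
tray_purple [ 0.6358 -0.264  -0.1675] 0.038
   tray_red top [0.6191 0.255  0.3067] 0.044
   tray_red side [0.6202 0.2551 0.2949] 0.049
tray_red [0.6197 0.2551 0.2984] 0.047
   tray_yellow top [0.4311 0.0908 0.1559] 0.056
   tray_yellow side [0.4332 0.0911 0.1394] 0.059
tray_yellow [0.4316 0.0909 0.1367] 0.062
   base_blue top [ 0.4326 -0.0749 -0.0813] 0.041
   base_blue side [ 0.4342 -0.0747 -0.0783] 0.032
base_blue [ 0.4339 -0.0749 -0.0749] 0.039
   base_grey top [ 0.4481  0.2456 -0.019 ] 0.039
base_grey [ 0.4481  0.2456 -0.019 ] 0.039
green [ 0.15  0.57 -0.02  0.97  0.   -3.14] True
green [ 0.15  0.57 -0.02  0.97  0.    0.  ] True
green [ 0.15  0.57 -0.02  0.97  0.    0.  ] True
purple [-0.39  0.7   0.19  1.07  0.    2.92] True
purple [-0.39  0.7   0.19  1.07  0.   -0.23] True
purple [-0.39  0.7   0.19  1.07  0.   -0.23] True
red [ 0.39  0.66  0.13  1.04  0.   -3.05] True
red [0.39 0.66 0.13 1.04 0.   0.09] True
red [0.39 0.66 0.13 1.04 0.   0.09] True
yellow [ 0.21  0.24 -0.54  0.79  0.   -3.07] True
yellow [ 0.21  0.24 -0.54  0.79  0.    0.07] True
yellow [ 0.21  0.24 -0.54  0.79  0.    0.07] True
blue [-0.17  0.24 -0.54  0.79  0.    3.05] True
blue [-0.17  0.24 -0.54  0.79  0.   -0.1 ] True
blue [-0.17  0.24 -0.54  0.79  0.   -0.1 ] True
grey [ 0.5   0.37 -0.36  0.84  0.   -2.62] True
grey [ 0.5   0.37 -0.36  0.84  0.    0.52] True
grey [ 0.5   0.37 -0.36  0.84  0.    0.52] True
2.2 0.014
```

```bash
cat >> h.py <<'E'
def pick(v,z=0):
    R=rot(v[2]+np.pi)
    env.set_gripper(1.0,40); env.move_pose([v[0],v[1],z+G+.13],R)
    env.servo_line([v[0],v[1],z+G+.01],rate=.12)
    print("down hit",env.servo_line([v[0],v[1],z+G],rate=.05,guard=8))
    env.set_gripper(0.0,40); env.pause(.2)
    print("grip",env.current_grip_width(),env.current_grasp_force(),np.round(env.current_eef_pos(),4))
    env.servo_line([v[0],v[1],z+G+.14],rate=.12)
def place(v,z):
    R=rot(v[2]+np.pi)
    env.move_pose([v[0],v[1],z+G+.13],R); print("held",env.current_grip_width(),env.current_grasp_force(),np.round(env.current_wrist_force(),2))
    env.servo_line([v[0],v[1],z+G+.012],rate=.1); env.pause(.2)
    hit=env.servo_line([v[0],v[1],z+G-.004],rate=.015,guard=2.5)
    print("placed",hit,np.round(env.current_eef_pos()-[v[0],v[1],z+G],4),np.round(env.current_wrist_force(),2))
    env.set_gripper(1.0); env.pause(.2)
    env.servo_line([v[0],v[1],z+G+.14],rate=.12); print("t",env.current_t())
E
python3 - <<'E'
from h import *
import json;o=json.load(open("o.json"))
v=o["green"];env.move_pose([v[0]-.05,v[1],.25],rot(v[2]+np.pi));print(env.current_t())
pick(v);print(env.current_t());cv2.imwrite("pics/g1.png",env.camera("side"))
E
```

```text
4.1083
down hit False
grip 0.0018589225107575147 0.0 [0.6187 0.0948 0.0219]
8.625
```

View pics/g1.png

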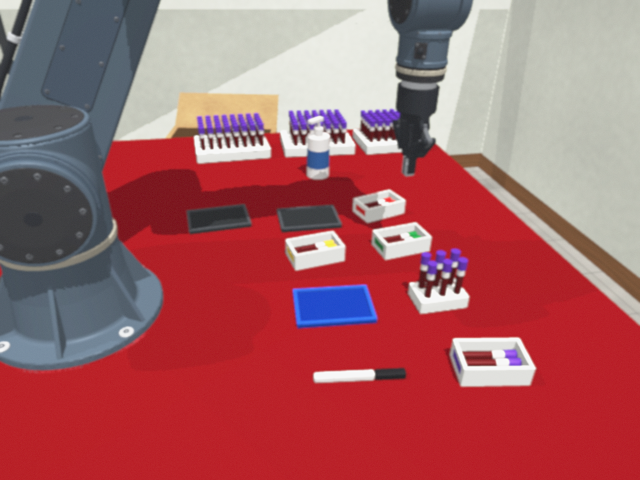

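The side view shows the gripper closed and empty at (409,170), with the green tray still on the table at (401,240). I'll go down again and look before closing.

```bash
python3 - <<'E'
from h import *
import json;o=json.load(open("o.json"))
p=np.array(env.current_eef_pos());print(p,np.round(env.current_ee_rot(),2).tolist())
m=env.camera_model("side");print(proj(m,np.array([p,p-[0,0,.014]])))
v=fit("tray_green",o["green"][:2])
print(env.current_wrist_force())
env.set_gripper(1.0,40);print(env.current_grip_width())
env.servo_line([v[0],v[1],.022],rate=.12,guard=8)
a=env.camera("side")[130:290,320:480]
env.set_gripper(.76,40);b=env.camera("side")[130:290,320:480]
print(env.current_grip_width(),env.current_grasp_force(),env.current_wrist_force(),env.current_t())
cv2.imwrite("pics/g2.png",cv2.resize(np.hstack([a,b]),(800,400),interpolation=cv2.INTER_CUBIC))
E
```

```text
[0.61841178 0.09470327 0.16123176] [[-0.99, -0.15, -0.0], [-0.15, 0.99, -0.0], [0.0, -0.0, -1.0]]
[[407.19082144 177.69801806]
 [406.4285485  184.15724196]]
   tray_green side [0.6187 0.095  0.1795] 0.036
tray_green [0.6187 0.095  0.1795] 0.036
[0.07666601 0.157414   1.54194078]
0.999819170603371
0.7606373969815386 0.0 [-0.40845157 -0.26689262  1.45916454] 11.4167
```

View pics/g2.png

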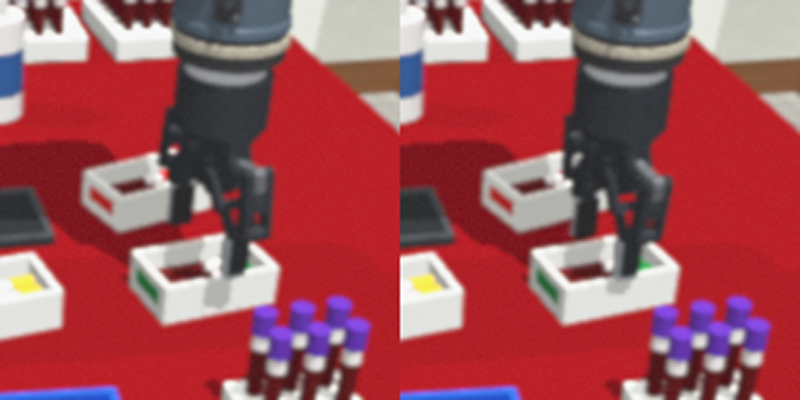

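```bash
python3 - <<'E'
from h import *
p=np.array(env.current_eef_pos());R=np.array(env.current_ee_rot());m=env.camera_model("side")
for w in(.0425,.0325):
  for dz in(-.014,0,.01,.02): print(p.round(4),w,dz,proj(m,np.array([p+R@[0,-w-.006,0]+[0,0,dz],p+R@[0,w+.006,0]+[0,0,dz]])).round(1).tolist())
m=env.camera_model("side");print(m["xyz"],env.current_joint_positions())
E
```

```text
[0.6188 0.095  0.0221] 0.0425 -0.014 [[410.8, 255.5], [389.0, 232.5]]
[0.6188 0.095  0.0221] 0.0425 0 [[411.6, 249.7], [389.6, 227.0]]
[0.6188 0.095  0.0221] 0.0425 0.01 [[412.1, 245.6], [390.0, 223.0]]
[0.6188 0.095  0.0221] 0.0425 0.02 [[412.7, 241.4], [390.4, 219.0]]
[0.6188 0.095  0.0221] 0.0325 -0.014 [[408.4, 252.9], [391.1, 234.7]]
[0.6188 0.095  0.0221] 0.0325 0 [[409.1, 247.2], [391.7, 229.2]]
[0.6188 0.095  0.0221] 0.0325 0.01 [[409.7, 243.1], [392.2, 225.2]]
[0.6188 0.095  0.0221] 0.0325 0.02 [[410.2, 238.9], [392.6, 221.1]]
[ 0.25955791 -0.74956787  0.56911872] [ 1.52343530e-01  5.73789169e-01 -2.44743061e-02  9.72405381e-01
 -1.92782474e-05  1.04665823e-03]
```

The near fingertip at about (414,239) fits a height of roughly 42 mm. So the tips sit about 20 mm higher than the data sheet says, and they closed above the rim. I'll descend under guard by that difference.

```bash
sed -i 's/^G=.022/G=-.008/' h.py; python3 - <<'E'
from h import *
env.set_gripper(1.0,40); x,y,_=env.current_eef_pos()
print(env.servo_line([x,y,-.008],rate=.03,guard=4),env.current_eef_pos(),env.current_wrist_force())
a=env.camera("side")[130:290,320:480]
env.set_gripper(0,40);env.pause(.2);b=env.camera("side")[130:290,320:480]
print(env.current_grip_width(),env.current_grasp_force(),env.current_wrist_force(),env.current_t())
cv2.imwrite("pics/g3.png",cv2.resize(np.hstack([a,b]),(800,400),interpolation=cv2.INTER_CUBIC))
E
```

```text
False [ 0.6189178   0.09504659 -0.00776933] [-0.19180188 -0.74957721 -0.67006969]
0.7430869752437752 44.75268244743347 [-1.27821489  0.38251119  5.69494708] 13.5417
```

View pics/g3.png

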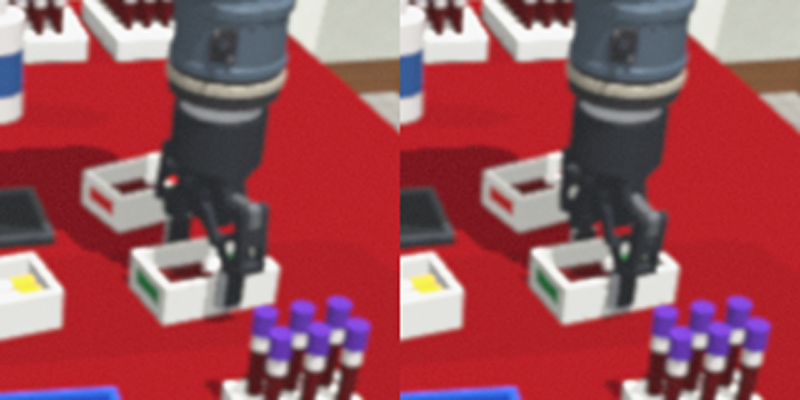

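Now both fingers hold the tray (width 0.743, 45 N), with the tip at about (625,303), just above the tray's bottom edge. On to carrying and placing.

```bash
python3 - <<'E'
from h import *
import json;o=json.load(open("o.json"))
x,y,_=env.current_eef_pos(); env.servo_line([x,y,.16],rate=.12)
print("held",env.current_grip_width(),env.current_wrist_force())
place(o["blue"],.006)
cv2.imwrite("pics/g4.png",env.camera("side")[150:400,220:540].repeat(2,0).repeat(2,1))
o["green2"]=fit("tray_green",o["blue"][:2],z0=.006).tolist();json.dump(o,open("o.json","w"))
E
```

```text
held 0.7423315643962799 [-0.90158096  0.50047596 -1.15910893]
held 0.7422718868519402 44.211607575416565 [ 0.72 -0.27 -0.95]
placed True [-0.      0.      0.0002] [0.09 0.66 6.46]
t 20.2583
   tray_green top [ 0.4342 -0.0731 -0.086 ] 0.15
   tray_green side [ 0.4341 -0.0755 -0.0827] 0.034
tray_green [ 0.4343 -0.0736 -0.0835] 0.098
```

View pics/g4.png

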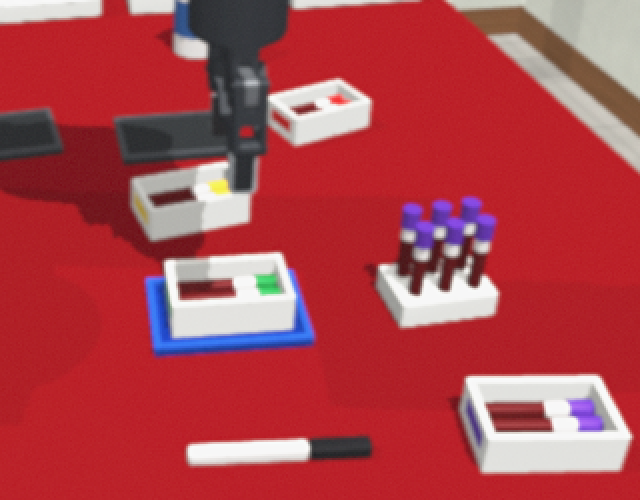

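Green lies flat inside the blue lip (tray at (230,295) in the crop), and the side-view fit matches the commanded pose. Purple is next.

```bash
python3 - <<'E'
from h import *
import json;o=json.load(open("o.json"))
pick(o["purple"])
if env.current_grasp_force()>10:
    place([.434,-.075,-.077],.040)
    env.move_pose([.55,.2,.2],rot(.3+np.pi))
    cv2.imwrite("pics/p1.png",env.camera("side")[200:400,280:540].repeat(3,0).repeat(3,1))
    fit("tray_purple",o["blue"][:2],z0=.04,cams=("side","top"))
E
```

```text
down hit False
grip 0.7491355160248893 44.79864478111267 [ 0.6361 -0.2641 -0.0077]
held 0.7432363352238364 44.3831866979599 [ 1.04 -0.37 -1.17]
placed True [-0.0001  0.      0.0003] [-3.13  0.08 11.91]
t 30.4
   tray_purple side [ 0.4332 -0.0756 -0.1054] 0.036
   tray_purple top [ 0.4322 -0.0757 -0.0954] 0.703
tray_purple [ 0.4333 -0.0761 -0.1251] 0.37
```

View pics/p1.png

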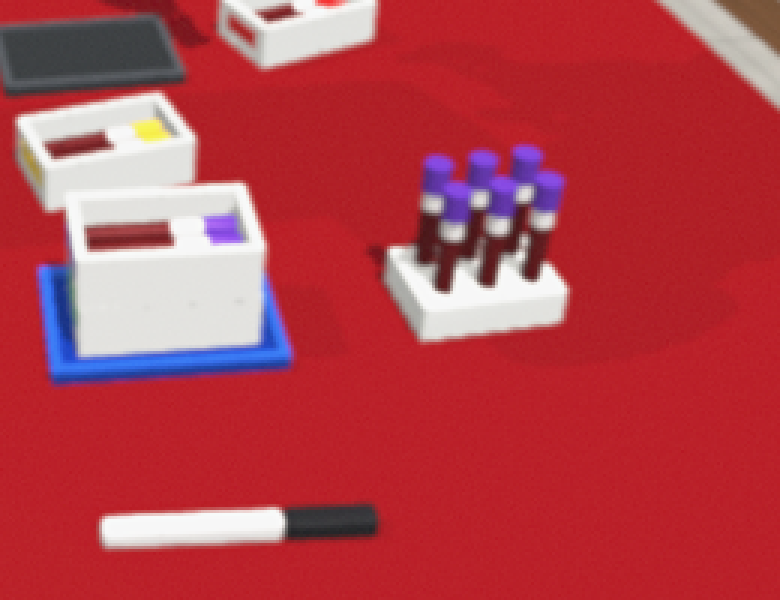

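Purple stands squarely on green, with edges aligned at (75,300) and (262,300) in the crop. Red goes into the grey base next.

```bash
python3 - <<'E'
from h import *
import json;o=json.load(open("o.json"))
pick(o["red"])
if env.current_grasp_force()>10:
    place(o["grey"],.006)
    pick(o["yellow"])
    fit("tray_red",o["grey"][:2],z0=.006)
    cv2.imwrite("pics/r1.png",env.camera("side")[150:310,230:440].repeat(3,0).repeat(3,1))
    print(env.current_grasp_force(),env.current_t())
E
```

```text
down hit False
grip 0.7437565439004565 45.15030562877655 [ 0.6199  0.2552 -0.0077]
held 0.7432894717644141 44.46403205394745 [ 0.44  0.61 -2.86]
placed True [-0.0001 -0.0001  0.0003] [-0.72 -0.4   7.73]
t 40.8
down hit False
grip 0.7396218145645693 44.106886982917786 [ 0.4318  0.091  -0.0077]
   tray_red top [ 0.4477  0.245  -0.0279] 0.046
   tray_red side [0.4485 0.2417 0.0287] 0.139
tray_red [ 0.4475  0.2443 -0.0174] 0.097
44.088778495788574 45.2917
```

View pics/r1.png

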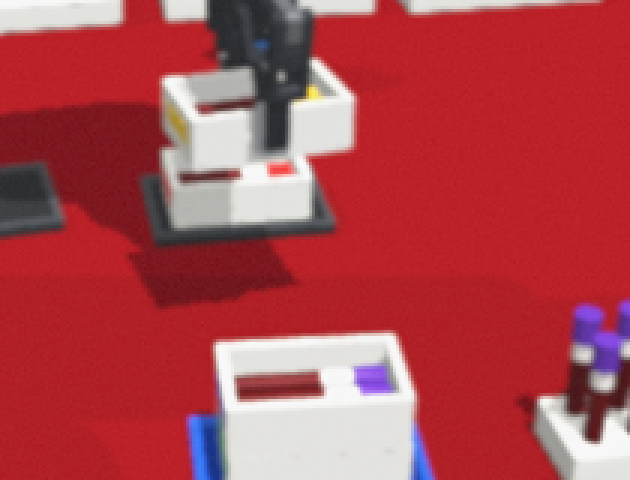

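Red sits inside the grey base (240,195), and yellow is held level above the table. I'll place yellow, back off and check.

```bash
python3 - <<'E'
from h import *
import json;o=json.load(open("o.json"))
place([.448,.2454,-.02],.040)
env.move_pose([.3,.3,.3],rot(.3+np.pi))
fit("tray_yellow",o["grey"][:2],z0=.04)
s=env.camera("side");t=env.camera("top")
cv2.imwrite("pics/y1.png",np.hstack([cv2.resize(s[130:330,230:430],(400,400)),cv2.resize(t[120:320,230:430],(400,400))]))
print(env.current_t())
E
```

```text
held 0.7425996051872328 44.12220239639282 [-0.49 -0.58 -2.02]
placed True [-0.0001 -0.0001  0.0003] [-1.16 -1.04  6.69]
t 50.1333
   tray_yellow top [ 0.4495  0.2453 -0.0055] 0.045
   tray_yellow side [ 0.4494  0.2442 -0.0388] 0.055
tray_yellow [ 0.4489  0.2454 -0.0275] 0.057
51.2583
```

View pics/y1.png

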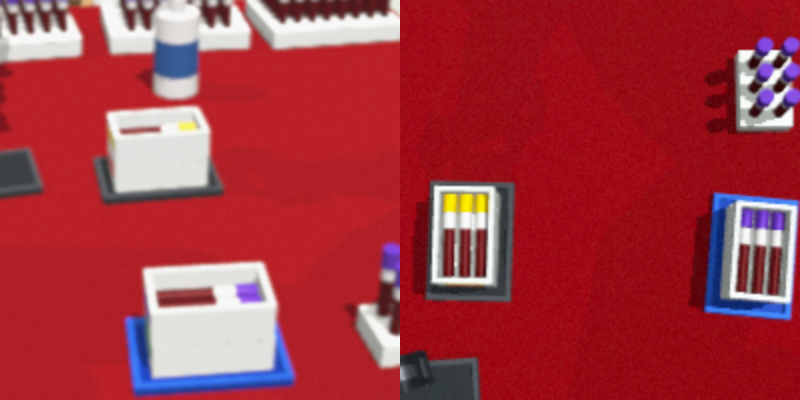

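Both stacks stand square in the correct bases (side crop (158,150) and (210,320)), and the rack and sanitizer bottle are where they were. I'm handing it in.

```bash
python3 -c "
from workcell import env
print(env.finish_job())"
```

```text
the job is handed in; nothing more can be done
None
```

The job is handed in at about 51 s of the 134 s: purple on green in the blue base, yellow on red in the farther dark grey base, all trays released and the rack, marker and sanitizer bottle not touched; one early grip on green closed above its rim without moving it.

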